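# Drive home the loose hinge screw of a plywood cabinet

### The job

The front screw of the pivot hinge on top of the plywood cabinet has worked loose and stands proud: take the orange screwdriver from its wooden block, seat its blade in the screw's slot and drive the screw clockwise fully home and snug it up to about 0.2 N m. All the while it turns keep the blade pressed on the bottom of the slot with a steady push of about 15 N, so that it neither rides out nor slips onto the hinge plate, and feel for the screw coming up tight, so that you stop there without forcing it. Then stand the screwdriver back in its block, fully down, and leave the padlock, mug, comb and marble jar where they are.

Things in the scene. Friction and masses are not known exactly. Their poses are not given: they have to be found in the camera images.
- slot: floor of the slot in the loose screw's brass pan head (17 mm wide, 5.5 mm high), origin at its centre, on the screw's axis; turns with the screw; z up, x along the slot (alike every half turn). Slot 4 mm deep, right across the head, 3 mm wide at the floor, 5.9 at the top: its worn, smooth flanks slope 20 degrees, so a turning blade climbs out unless pushed down, the more the tighter the screw
- cabinet: plywood cabinet, 180 deep (x) by 240 wide (y) by 150 mm high, standing firmly; origin under its centre, x to its back, z up; a 15 mm door with a knob closes its front (-x) and is held shut by a magnet; it carries the hinge plate and the screw
- hinge_leaf: steel hinge plate, 84 (x) by 26 by 3 mm, on the cabinet's top, front right; origin on its underside. Loose screw 12 mm in front (-x) of it: right-hand thread, sinks 0.64 mm per rad clockwise, starts 1.1 to 2.0 mm proud (1.7 to 3.1 rad to go); home when the slot floor is 4.5 mm above this origin. Runs at 0.06 N m until home, then resists at once (within 0.02 rad). The same-sized steel screw 18 mm behind is tight already
- screwdriver: short flat-blade screwdriver, 132 mm long, 0.11 kg, loose, upright in the block. Origin at the middle of the blade's tip, z from the tip up to the handle. Blade 13 mm wide along x, 2 mm thick, flat at the tip, 8 mm long; round shank 9.6 mm up to z = 60 mm; hexagonal orange handle from z = 63 to 127 mm, 26 mm across flats, with flats facing x and every 60 degrees from it
- holder: beech block, 76 (x) by 72 (y) by 66 mm high, fixed, with an upright hole for the screwdriver in the middle of its top and a row of small bits (16 mm tall above the top at most) along its -x edge; origin under its centre, below the hole; z up
- holder_mouth (a point): centre of the hole's mouth at the block's top, 66 mm above the shelf: hole 17 mm wide with a 2 mm chamfer, 62 mm deep. Fully down, the screwdriver's black collar (27 mm wide, underside at z = 60 mm of the screwdriver) rests on the block's top and its tip is 6 mm above the shelf
- padlock: steel padlock lying flat, 70 by 42 by 20 mm, loose; origin under its case
- mug: aluminium travel mug with a black lid, 78 mm wide, 170 mm high, loose, upright; origin under its centre
- comb: blue plastic comb, 150 by 32 by 6 mm, loose, lying on the cabinet's top; origin under its middle
- jar: green glass jar of marbles with a steel lid, 72 mm wide, 104 mm high, loose, upright; origin under its centre
There are look-alikes about, which are no part of the job. Of the things shaped like the holder, the beech one is meant. Leave any grey look-alike of the screwdriver alone.

How it is judged (in metres and radians):
On the way, in this order (a step that is already met when the one before it is completed fails the run):
1. the blade is seated in the slot of the proud screw and pressed (distance between screwdriver and slot below 0.0025 m and contact force between screwdriver and slot above 1 N), for 0.2 s.
2. the screw is home and drawn up snug: the blade, still seated, bears on it with more than 32 N in all (0.15 N m, over twice what it takes to run in) (distance between screwdriver and slot below 0.0025 m and z of slot in the frame of hinge_leaf below 0.00475 m and contact force between screwdriver and cabinet above 32 N), for 0.1 s.
At the end, for the whole second after the job is handed in: the screw is home: its slot floor less than 4.75 mm above the underside of the hinge plate (4.5 mm when fully home); the screwdriver stands in its block, within 6 mm of the hole's axis, its tip less than 9 mm above the shelf, tilted less than 0.1 rad, at rest (z of slot in the frame of hinge_leaf below 0.00475 m and horizontal distance between screwdriver and holder_mouth below 0.006 m and height (world z) of screwdriver below 0.009 m and angle between screwdriver's own z axis and vertical below 0.1 rad and linear speed of screwdriver below 0.02 m/s); the robot touches nothing.
It fails at once if a heavy hand: the blade presses on the bottom of the slot with over 22 N, or bears on the screw with over 80 N in all (forced on past snug, about 0.5 N m) (contact force between screwdriver and slot above 22 N or contact force between screwdriver and cabinet above 80 N).
It fails at once if the proud screw is turned with the blade not pressed on the bottom of the slot (angular speed of slot above 0.3 rad/s and not (z of slot in the frame of hinge_leaf below 0.00475 m) and contact force between screwdriver and slot below 1 N).
It fails at once if the blade rides out of the slot, by half its depth, while the proud screw turns (angular speed of slot above 0.3 rad/s and not (z of slot in the frame of hinge_leaf below 0.00475 m) and z of screwdriver in the frame of slot above 0.002 m).
It fails at once if the blade slips onto the hinge plate (contact force between screwdriver and hinge_leaf above 2 N).
It fails at once if padlock, mug, comb or jar moved by more than 20 mm, or the mug or jar tipped (distance of any of padlock, mug, comb, jar from where it was at the start of the episode above 0.02 m or angle between any of mug, jar's own z axis and vertical above 0.3 rad).
It also fails if it takes over 72 s, if anything falls off the work surface, if the arm or the gripper's body presses on something with over 40 N, if the wrist force passes 120 N, or if a joint passes its speed limit or range.

### The arm

A 7-joint arm with a two-finger parallel gripper is mounted at the origin on the work surface. World frame = base frame: x ahead of the robot, y to its left, z up, the work surface at z = 0. Lengths are in m, angles in degrees, forces in N, time in s.
With the tool pointing down it reaches from about 0.425 to 0.875 m from the base axis. Payload 4.7 kg.
Tool frame: the origin (TCP) lies midway between the tips of the shut fingers; the grasp point (between the pads) lies env.grip_point_offset behind it (env.grip_point_offset is the distance from the TCP to the grasp point, in m); z points along the fingers, y is the line along which they close (so a half turn about z gives the same grasp; the last joint's range is limited). The gripper opens to 87 mm and grips with 3 to 60 N. Pads are 19 mm wide; open, the fingers measure 117 mm over their backs; the gripper's body (75 mm by 190 mm) begins 51 mm behind the grasp point.
Start: joints at [69.964, 18.392, -4.016, 83.108, 1.295, 78.541, -3.26], TCP at [0.231, -0.607, 0.223] pointing down, gripper open.
Joint ranges: [-163.93, 163.93], [-17.29, 119.83], [-79.2, 71.16], [3.27, 140.29], [-89.18, 269.18], [5.43, 117.66], [-154.24, 154.24]. Speed limits (degrees/s): [147.25, 147.25, 180, 180, 180, 180, 180].

### API

Orientations are given as [roll, pitch, yaw] about the fixed x, y, z axes, in that order (R = Rz(yaw) Ry(pitch) Rx(roll)).
In Python, from cell import env gives the robot as it stands.
- The arm moves only by the shell command python3 -m creep 'ROWS' [FORCE]. ROWS is a JSON object of lists of equal length, an entry for each row: "translation": the shift along the tool's x, y, z in units of 0.08 m (1.0 is 0.08 m), a list of three; "turn": the turn, a rotation vector about the tool's x, y, z in units of 180 degrees (1.0 is 180 degrees), a list of three; "grip": the opening, from 0 (shut) to 1 (fully open). In form: {"translation": [[x, y, z], ...], "turn": [[ax, ay, az], ...], "grip": [grip, ...]}. A call has 1 to 5 rows; each row shifts and turns the commanded pose from where the row before left it, along the tool's axes as they then stand; what a row does not reach is not made up. A row lasts 1/8 s, in which the tool goes at most 62.5 mm and 10.7 degrees, less where a joint would pass 70% of its speed; a pose out of reach is approached as far as the arm can. A call with a number of a shift or a turn outside -1 to 1 is refused whole. A call with a gripper value outside its range is refused whole. The fingers move at their own pace and stop on an object; FORCE is the grip in N (left out, the last holds). Time passes only in rows, so rows that do not move let the fingers close. It gives the time, the measured TCP pose, the force, the opening and the grip force at its end, in the units of the state.
- env.get_obs(): the state, without advancing time (a new reading comes with each control period).
- env.read_camera(name): name is "scene" or "top" or "wrist"; returns a dict with "frame" (400x640x3 uint8, red, green, blue), "z_map" (400x640 float32, m along the optical axis (not along the pixel's ray), 0 where there is no reading), "K" (3x3 intrinsics, pixels), "rvec" (rotation vector, rad) and "tvec" (3), from world to camera coordinates, as OpenCV has them. Camera axes: x right, y down, z forward; pixel columns grow to the right and rows downward; lengths in m; the calibration is good to about 2 mm. A picture is of the moment at which its call begins.
- env.sign_off(): hands the job in; it is judged then, once.
The state is a dict: "time_s": time; "qpos": joint angles; "joint_velocities": joint speeds; "effort": joint torques, N m; "tool_pos": TCP position; "tool_rot": TCP orientation; "force": force on the tool from outside, world axes, zero at the start; "wrist_torque": the same for the moment, N m; "grip_width": finger opening in m; "grasp_force": force on a finger pad.
Only numpy, scipy, OpenCV 4.12 (cv2) and the standard library are available. Lean on these libraries where they do the work, as an engineer would, in place of code of your own. Each camera call takes 0.05 s, during which the arm holds its last target. There are 200 camera calls.

## Working session

There is one attempt and no reset: what is moved stays moved. The work goes in short steps, Python scripts to look and compute and a shell command to move; the robot and the scene stay as the last step left them, time stands still between calls to the robot, and variables do not carry over. Pictures are saved under pics/ and viewed, at most 10 in all, crops included, and the job is handed in when it is done.

```bash
mkdir -p pics; ls; cat > h.py <<'E'
import numpy as np, cv2
from cell import env
def cam(n):
    c=env.read_camera(n); c['R']=cv2.Rodrigues(np.array(c['rvec'],float))[0]; c['t']=np.array(c['tvec'],float).ravel(); c['K']=np.array(c['K'],float); return c
def ray(c,u,v,z):
    d=c['R'].T@np.linalg.solve(c['K'],[u,v,1.]); o=-c['R'].T@c['t']; return o+d*(z-o[2])/d[2]
def proj(c,P):
    p=c['K']@(c['R']@np.array(P,float)+c['t']); return p[:2]/p[2]
def cloud(c):
    Z=c['z_map']; v,u=np.indices(Z.shape); K=c['K']
    P=np.stack([(u-K[0,2])/K[0,0]*Z,(v-K[1,2])/K[1,1]*Z,Z],-1)
    return (P-c['t'])@c['R']
def save(n,im): cv2.imwrite('pics/'+n+'.png',im[:,:,::-1])
E
python3 - <<'E'
from h import *
a=cam('scene');b=cam('top')
save('scene',a['frame']);save('top',b['frame'])
np.save('top_z.npy',b['z_map'])
o=env.get_obs();print(o,env.grip_point_offset)
for c in(a,b):print(-c['R'].T@c['t'],c['K'][0,0])
E
```

```text
pics
{'time_s': 0.1, 'qpos': array([69.96450299, 18.43654777, -4.01592079, 83.16586442,  1.2950381 ,
       78.54291489, -3.26043354]), 'joint_velocities': array([-0.01532172, -0.13973178, -0.09804124, -0.08171277,  0.01554993,
        0.0719243 ,  0.15026772]), 'effort': array([ 3.62152678e-04, -4.92571843e+01, -4.05646591e-01, -3.13397813e+01,
       -6.43079868e-02,  3.95189342e-02,  1.02325166e-04]), 'tool_pos': array([ 0.23106124, -0.60701758,  0.22156923]), 'tool_rot': array([-1.79899909e+02,  5.36177025e-03,  2.08449945e+01]), 'force': array([ 0.06794836, -0.03295261, -0.66674808]), 'wrist_torque': array([-0.03490263, -0.01318884,  0.01084686]), 'grasp_force': 0.0, 'grip_width': 0.08704435625584495} 0.0187
[ 1.41534906 -0.18373028  0.80993262] 467.5375200958925
[0.41835029 0.09557117 1.42916238] 439.49023868533027
```

View images.

View pics/scene.png

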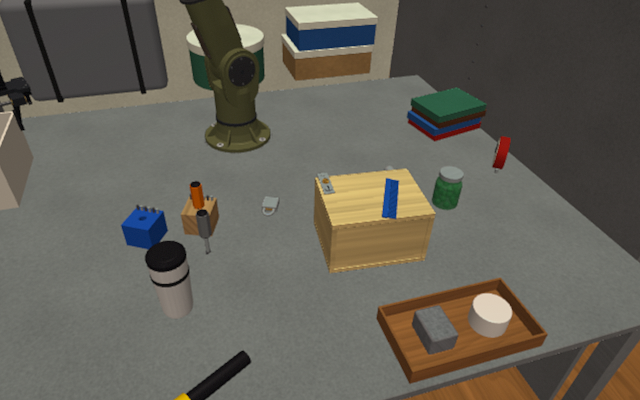

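View pics/top.png

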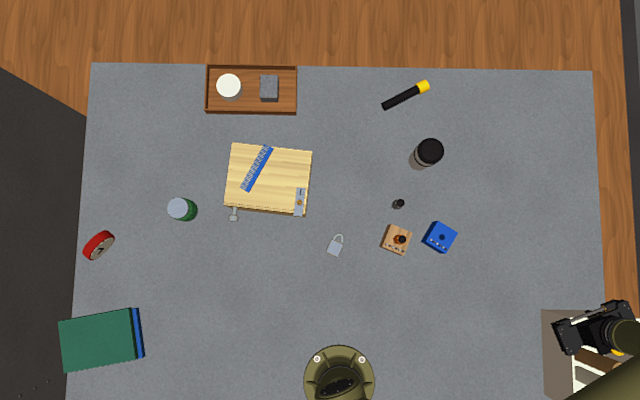

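Top view: orange screwdriver in beech block at (400,240); look-alikes: grey driver at (398,203), blue block at (440,237). Hinge plate at (299,201), with the front (knob side) facing down in the picture. I choose the orange driver in the beech block.

```bash
python3 - <<'E'
from h import *
b=cam('top');f=b['frame'];P=cloud(b)
big=lambda u0,u1,v0,v1,s:cv2.resize(f[v0:v1,u0:u1],None,fx=s,fy=s,interpolation=cv2.INTER_CUBIC)
A=big(375,461,190,260,4);B=big(285,325,170,240,4)
save('crop1',np.hstack([A,B]))
hsv=cv2.cvtColor(f,cv2.COLOR_RGB2HSV)
v,u=np.indices(f.shape[:2])
m=(abs(u-400)<18)&(abs(v-240)<18)
q=m&(P[...,2]>.12);print('handle',q.sum(),np.median(P[q],0),P[q].min(0),P[q].max(0))
def rect(q,z,name):
    uv=np.argwhere(q)[:,::-1]; W=np.array([ray(b,x,y,z)[:2] for x,y in uv]).astype(np.float32)
    r=cv2.minAreaRect(W);print(name,len(uv),r,W.mean(0))
rect(m&(P[...,2]>.055)&(P[...,2]<.09),.066,'block')
c=(abs(u-270)<55)&(abs(v-180)<50)&(P[...,2]>.14)
rect(c,.15,'cab')
h=c&(hsv[...,1]<70)&(u>285);rect(h,.153,'hinge')
y=(abs(u-299)<8)&(abs(v-200)<18)
print(hsv[186:218,299])
E
```

```text
handle 81 [ 0.44046473 -0.1670081   0.13764709] [ 0.41835029 -0.18422871  0.12143842] [0.45493671 0.09557117 1.42916238]
block 490 ((0.4427919089794159, -0.169800266623497), (0.07389168441295624, 0.07651210576295853), 68.13961791992188) [ 0.44252476 -0.16842812]
cab 5241 ((0.6118384599685669, 0.2080547958612442), (0.28923729062080383, 0.2957767844200134), 0.0748840868473053) [0.6147394  0.22464694]
hinge 252 ((0.6115203499794006, 0.10398952662944794), (0.28855904936790466, 0.08748000115156174), 0.07488439977169037) [0.5498456  0.12996584]
[[ 22 101 239]
 [ 19  71 201]
 [107  52 183]
 [102  31 181]
 [106  31 183]
 [108  36 162]
 [109  35 162]
 [107  31 155]
 [105  16 131]
 [107  34 159]
 [108  36 178]
 [107  38 179]
 [108  41 170]
 [ 11  32 135]
 [ 19 208 157]
 [ 18 189 146]
 [ 19 168 173]
 [ 18 190 141]
 [ 18 153 153]
 [  0   4 134]
 [106  45 189]
 [107  35 180]
 [107  35 181]
 [107  33 178]
 [109  34 178]
 [104  31 175]
 [107  33 179]
 [107  34 188]
 [107  30 196]
 [107  29 168]
 [ 19  38 127]
 [ 30   2 126]]
```

View pics/crop1.png

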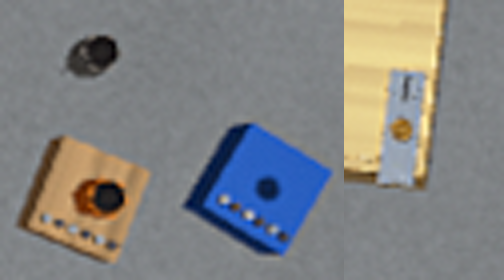

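Crop confirms: orange handle in beech block at top-image (400,240), brass screw on hinge at (299,202), front end. Next compute the moves.

```bash
cat >> h.py <<'E'
from scipy.spatial.transform import Rotation as Ro
def delta(target,yaw=None):
    o=env.get_obs();R=Ro.from_euler('xyz',o['tool_rot'],degrees=True)
    d=R.inv().apply(np.array(target)-o['tool_pos'])
    print('units',np.round(d/.08,4),'pos',o['tool_pos'].round(4),'rot',o['tool_rot'].round(2),'j7',o['qpos'][6].round(1),'t',o['time_s'])
    if yaw is not None: 
        D=(R.inv()*Ro.from_euler('xyz',[180,0,yaw],degrees=True)).as_rotvec(); print('turn',np.round(D/np.pi,4))
E
python3 - <<'E'
from h import *
b=cam('top')
s=ray(b,299,202.5,.160);print('screw',s, 'handle top',ray(b,402.5,239.5,.138))
w=cam('wrist');o=env.get_obs();T=Ro.from_euler('xyz',o['tool_rot'],degrees=True)
print('cam in tool',T.inv().apply(-w['R'].T@w['t']-o['tool_pos']),'axis',T.inv().apply(w['R'][2]),T.inv().apply(w['R'][0]),w['K'][0,0])
delta([.44,-.168,.30],0);delta([s[0],s[1],.30],0)
E
```

```text
screw [0.54348934 0.13053769 0.16      ] handle top [ 0.44173684 -0.17369913  0.138     ]
cam in tool [ 0.08417514 -0.00107983 -0.16176717] axis [-3.07699691e-01 -4.70494214e-04  9.51483410e-01] [-2.18452956e-04  9.99999886e-01  4.23839501e-04] 336.70728809076707
units [ 4.3934 -4.2027 -0.971 ] pos [ 0.2312 -0.6072  0.2221] rot [-179.95    0.     20.85] j7 -3.3 t 0.25
turn [-3.000e-04  1.000e-04  1.158e-01]
units [ 6.9305 -7.2295 -0.9686] pos [ 0.2312 -0.6072  0.2221] rot [-179.95    0.     20.85] j7 -3.3 t 0.25
turn [-3.000e-04  1.000e-04  1.158e-01]
```

```bash
python3 -m creep '{"translation":[[0.1,-0.1,-0.5],[0.5,-0.5,-0.2],[0.5,-0.5,-0.1],[0.5,-0.5,0],[0.5,-0.5,0]],"turn":[[0,0,0],[0,0,0],[0,0,0],[0,0,0],[0,0,0]],"grip":[1,1,1,1,1]}' 5; python3 -m creep '{"translation":[[0.5,-0.5,0],[0.5,-0.5,0],[0.5,-0.5,0],[0.5,-0.5,0],[0.3,-0.1,0]],"turn":[[0,0,0],[0,0,0],[0,0,0],[0,0,0],[0,0,0]],"grip":[1,1,1,1,1]}'; python3 - <<'E'
from h import *
w=cam('wrist');save('w1',w['frame']);delta([.441,-.171,.30]);delta([.543,.13,.3])
E
```

```text
time_s: 0.88
tool_pos: [0.3291, -0.3889, 0.2868]
tool_rot: [180.0, -0.0, 20.8]
force: [0.5, 0.5, 0.3]
grip_width: 0.0871
grasp_force: 0.0
time_s: 1.5
tool_pos: [0.4418, -0.1643, 0.2871]
tool_rot: [179.9, -0.0, 21.2]
force: [-0.8, -0.8, 0.5]
grip_width: 0.0869
grasp_force: 0.0
units [-0.0696  0.0807 -0.1631] pos [ 0.4439 -0.163   0.287 ] rot [ 1.7998e+02 -1.5000e-01  2.1270e+01] j7 -49.6 t 1.55
units [ 2.4835 -2.963  -0.1573] pos [ 0.4439 -0.163   0.287 ] rot [ 1.7998e+02 -1.5000e-01  2.1270e+01] j7 -49.6 t 1.55
```

View pics/w1.png

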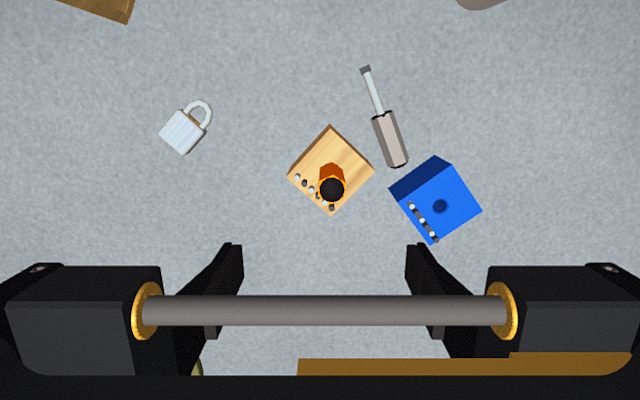

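Wrist view: orange handle with cap (331,188) in beech block; grey driver lies/stands at (385,120), blue block (437,205). I measure cap and hex here, then go look at the screw.

```bash
python3 - <<'E'
from h import *
w=cam('wrist');f=w['frame'];hsv=cv2.cvtColor(f,cv2.COLOR_RGB2HSV)
v,u=np.indices(f.shape[:2]);roi=(abs(u-331)<30)&(abs(v-185)<35)
blk=roi&(hsv[...,2]<45);n,l,s,c=cv2.connectedComponentsWithStats(blk.astype(np.uint8));k=1+np.argmax(s[1:,4])
print('cap px',c[k],s[k],'world',ray(w,*c[k],.138))
P=cloud(w);print('depth cap',np.median(P[l==k],0))
# orange hex: edges
org=roi&(hsv[...,0]<14)&(hsv[...,1]>180);n,l2,s2,c2=cv2.connectedComponentsWithStats(org.astype(np.uint8));print(s2[1:],c2[1:])
q=roi&(P[...,2]>.055)&(P[...,2]<.075);W=np.array([ray(w,x,y,.066)[:2] for y,x in np.argwhere(q)],np.float32);print('block',cv2.minAreaRect(W))
print('top px of TCP',proj(w,env.get_obs()['tool_pos']))
delta([.45,.13,.30])
save('w1c',cv2.resize(f[140:225,280:385],None,fx=6,fy=6,interpolation=cv2.INTER_CUBIC))
E
```

```text
cap px [332.11138015 192.34382567] [321 181  23  24 413] world [ 0.44139644 -0.17122346  0.138     ]
depth cap [ 0.44096954 -0.17151181  0.13727263]
[[320 165  26  22 308]
 [330 180   1   1   1]
 [332 180   3   1   3]
 [321 183   4   5   5]
 [320 190   1   7   7]
 [344 190   1   3   3]
 [318 194   1   3   3]
 [344 195   1   1   1]
 [321 198   3   3   3]
 [340 198   4   4   4]
 [327 203   1   1   1]
 [330 204   2   1   2]
 [334 204   2   1   2]
 [333 206   1   1   1]] [[331.62987013 174.2012987 ]
 [330.         180.        ]
 [333.         180.        ]
 [322.4        185.        ]
 [320.         193.        ]
 [344.         191.        ]
 [318.         195.        ]
 [344.         195.        ]
 [322.         199.        ]
 [341.5        199.5       ]
 [327.         203.        ]
 [330.5        204.        ]
 [334.5        204.        ]
 [333.         206.        ]]
block ((0.43067359924316406, -0.17585590481758118), (0.07999818027019501, 0.06846058368682861), 21.2629337310791)
top px of TCP [328.76587063 263.16042539]
units [ 1.4238 -3.4054 -0.1648] pos [ 0.4423 -0.1652  0.2867] rot [ 1.7999e+02 -6.0000e-02  2.1190e+01] j7 -49.4 t 1.6
```

View pics/w1c.png

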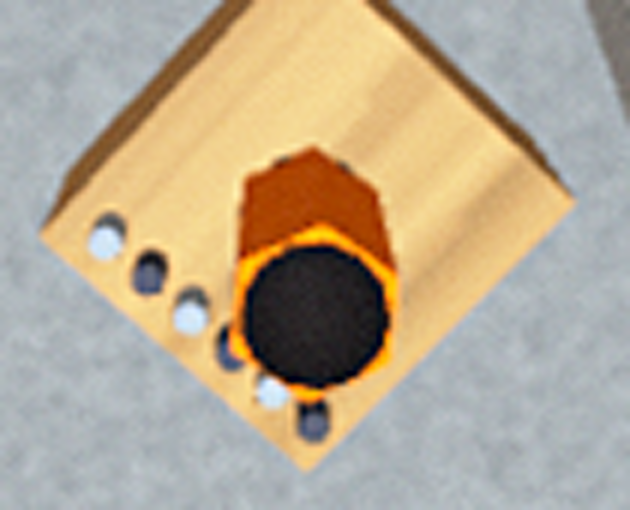

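Close crop: beech block, orange hex handle with vertices at crop (320,223), (395,262), (392,360), (318,402), (235,345), (243,268): flats already face tool y at current yaw. Now to the screw.

```bash
python3 - <<'E'
from h import *
w=cam('wrist')
V=np.array([ray(w,280+x/6,140+y/6,.133)[:2] for x,y in [(320,223),(395,262),(392,360),(318,402),(235,345),(243,268)]])
print(V.mean(0));d=V-V.mean(0);a=np.degrees(np.arctan2(d[:,1],d[:,0]));print(a%60,np.linalg.norm(d,axis=1))
z=np.exp(1j*np.radians(a*6)).mean();print('vertex dir mod60',np.degrees(np.angle(z))/6%60)
E
python3 -m creep '{"translation":[[0.2,-0.5,-0.2],[0.3,-0.7,0],[0.3,-0.7,0],[0.3,-0.7,0],[0.3,-0.7,0]],"turn":[[0,0,0],[0,0,0],[0,0,0],[0,0,0],[0,0,0]],"grip":[1,1,1,1,1]}'; python3 -m creep '{"translation":[[0,-0.1,0],[0,0,0]],"turn":[[0,0,0],[0,0,0]],"grip":[1,1]}'; python3 - <<'E'
from h import *
w=cam('wrist');f=w['frame']
u,v=proj(w,[.5435,.1305,.16]);print(u,v,w['z_map'][int(v),int(u)])
u,v=int(u),int(v)
save('w2',f[max(v-80,0):v+80,u-80:u+80].repeat(4,0).repeat(4,1)[:600])
print(max(v-80,0),u-80);delta([.5435,.1305,.3])
E
```

```text
[ 0.43912095 -0.17461309]
[19.87336397 24.33126009 16.88720699 22.15441173 14.76525195 20.45012865] [0.01460652 0.01491159 0.01491896 0.01566561 0.01459715 0.01399708]
vertex dir mod60 19.754924552987507
time_s: 2.28
tool_pos: [0.4514, 0.118, 0.3026]
tool_rot: [179.9, -0.0, 20.6]
force: [1.5, 0.3, 0.4]
grip_width: 0.0872
grasp_force: 0.0
time_s: 2.52
tool_pos: [0.4485, 0.1242, 0.3024]
tool_rot: [179.9, 0.0, 20.8]
force: [1.0, -0.4, 0.2]
grip_width: 0.0872
grasp_force: 0.0
357.56807877032696 85.40848849089164 0.291295
5 277
units [1.1396 0.3326 0.0286] pos [0.4488 0.1232 0.3023] rot [1.7994e+02 5.0000e-02 2.0650e+01] j7 -82.9 t 2.575
```

View pics/w2.png

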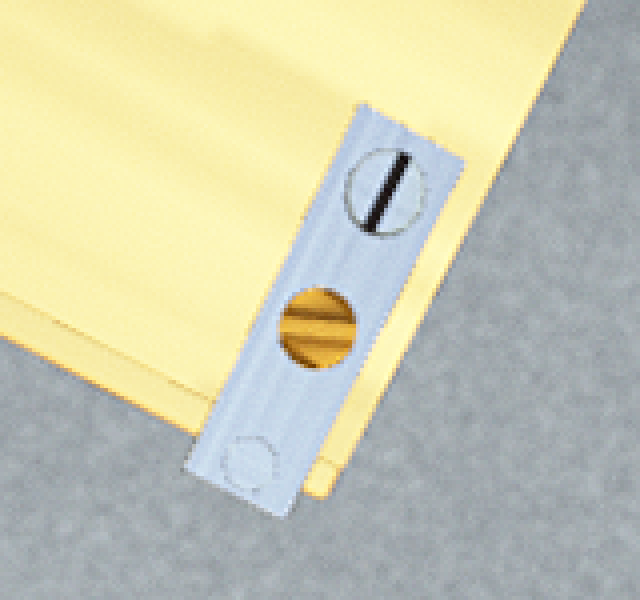

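Wrist view: brass screw centred at crop (318,328), slot running nearly level in the picture (dark flanks at y≈312 and 347, slightly tilted); steel screw at (385,192). Get closer.

```bash
python3 -m creep '{"translation":[[0.1,0.2,0.3],[0.1,0.2,0.4],[0,0,0.4],[0,0,0.3],[0,0,0]],"turn":[[0,0,0],[0,0,0],[0,0,0],[0,0,0],[0,0,0]],"grip":[1,1,1,1,1]}'; python3 - <<'E'
from h import *
w=cam('wrist');f=w['frame'];hsv=cv2.cvtColor(f,cv2.COLOR_RGB2HSV)
u0,v0=proj(w,[.5435,.1305,.16]);print(u0,v0)
v,u=np.indices(f.shape[:2]);roi=(abs(u-u0)<45)&(abs(v-v0)<45)
br=roi&(hsv[...,1]>150);n,l,s,c=cv2.connectedComponentsWithStats(br.astype(np.uint8));k=1+np.argmax(s[1:,4]);print(s[k],c[k])
P=cloud(w);print('z',np.percentile(P[l==k][:,2],[5,25,50,75,95]))
pl=roi&(hsv[...,1]<60)&(hsv[...,2]>120);print('plate z',np.median(P[pl][:,2]))
cu,cv_=int(c[k][0]),int(c[k][1])
print(ray(w,*c[k],.161))
save('w3',cv2.resize(f[max(cv_-30,0):cv_+30,cu-30:cu+30],None,fx=9,fy=9,interpolation=cv2.INTER_CUBIC));print(cu-30,cv_-30)
# dark flanks: rectify head plane onto 0.1mm grid
o=ray(w,*c[k],.161)
pts=np.array([[o[0]+a,o[1]+b] for a,b in[(.012,.012),(.012,-.012),(-.012,-.012),(-.012,.012)]])
src=np.float32([proj(w,[*p,.161]) for p in pts]);M=cv2.getPerspectiveTransform(src,np.float32([[0,0],[240,0],[240,240],[0,240]]))
g=cv2.warpPerspective(cv2.cvtColor(f,cv2.COLOR_RGB2GRAY),M,(240,240),flags=cv2.INTER_CUBIC)
dk=np.float32(np.argwhere((hsv[...,2]<140)&(l==k)));print(hsv[...,2][l==k].min(),np.percentile(hsv[...,2][l==k],[10,50,90]))
cv2.imwrite('pics/rect.png',cv2.resize(g,None,fx=2,fy=2))
E
```

```text
time_s: 3.2
tool_pos: [0.4738, 0.0986, 0.1887]
tool_rot: [-179.9, 0.3, 20.6]
force: [-0.7, -0.3, 0.3]
grip_width: 0.0873
grasp_force: 0.0
316.15780376766344 108.5570345767653
[301  95  29  30 691] [314.9015919  109.68306802]
z [0.15498569 0.15606384 0.15879426 0.15957697 0.16036581]
plate z 0.15255358819430337
[0.54275737 0.13092837 0.161     ]
284 79
93 [132. 193. 229.]
```

View pics/w3.png

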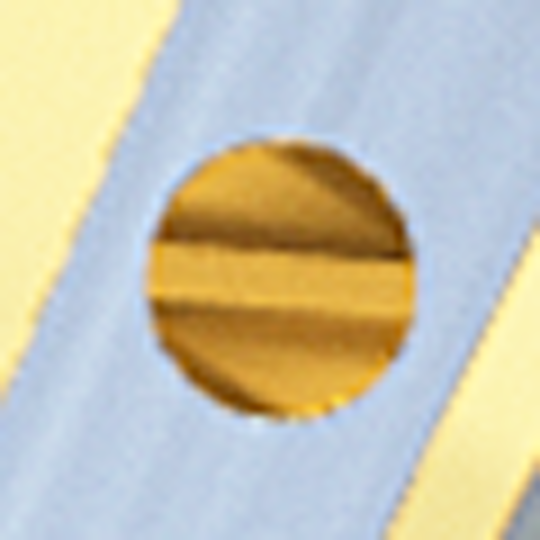

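Close view: slot floor is the bright band between the flanks, from crop (150,270) to (412,288), screw centre (282,279).

```bash
python3 - <<'E'
from h import *
w=cam('wrist')
R=lambda x,y:ray(w,284+x/9,79+y/9,.156)
for a,b in[((150,241),(408,259)),((150,300),(408,318))]:
    d=R(*b)-R(*a);print('slot yaw',np.degrees(np.arctan2(d[1],d[0]))%180)
print('centre floor',R(282,279)); print('head top',ray(w,284+282/9,79+279/9,.160))
delta([.4405,-.1725,.30],20)
E
```

```text
slot yaw 106.80019946496661
slot yaw 106.7781539157997
centre floor [0.54341456 0.13153186 0.156     ]
head top [0.54361995 0.13150296 0.16      ]
units [-1.6117  3.033  -1.3605] pos [0.4754 0.1    0.1911] rot [ 1.7998e+02 -1.0000e-02  2.0690e+01] j7 -84.8 t 3.3
turn [ 0.0001 -0.0001  0.0038]
```

```bash
python3 -m creep '{"translation":[[0,0,-0.6],[-0.1,0.2,-0.5],[-0.4,0.65,0],[-0.4,0.65,0],[-0.4,0.65,0]],"turn":[[0,0,0],[0,0,0],[0,0,0],[0,0,0],[0,0,0]],"grip":[1,1,1,1,1]}'; python3 -m creep '{"translation":[[-0.3,0.65,0],[0,0.25,0.2],[0,0,0.4],[0,0,0]],"turn":[[0,0,0.004],[0,0,0],[0,0,0],[0,0,0]],"grip":[1,1,1,1]}'; cat >cap.py <<'E'
from h import *
w=cam('wrist');f=w['frame'];hsv=cv2.cvtColor(f,cv2.COLOR_RGB2HSV)
u0,v0=proj(w,[.441,-.172,.138])
v,u=np.indices(f.shape[:2]);roi=(abs(u-u0)<35)&(abs(v-v0)<35)
n,l,s,c=cv2.connectedComponentsWithStats((roi&(hsv[...,2]<45)).astype(np.uint8));k=1+np.argmax(s[1:,4])
P=cloud(w);p=ray(w,*c[k],.138);print(s[k],p,np.median(P[l==k],0))
delta([p[0],p[1],.0875],20)
E
python3 cap.py
```

```text
time_s: 3.92
tool_pos: [0.4389, -0.0987, 0.2807]
tool_rot: [179.8, -0.2, 20.8]
force: [0.6, -0.4, 0.9]
grip_width: 0.0867
grasp_force: 0.0
time_s: 4.42
tool_pos: [0.4407, -0.1724, 0.2299]
tool_rot: [-179.9, 0.1, 20.1]
force: [0.4, 1.0, 0.3]
grip_width: 0.0869
grasp_force: 0.0
[311 190  29  28 595] [ 0.44155112 -0.17132515  0.138     ] [ 0.44130102 -0.17165627  0.13713106]
units [ 0.0021 -0.0134  1.7987] pos [ 0.4417 -0.1724  0.2314] rot [179.99  -0.    20.1 ] j7 -50.4 t 4.475
turn [ 0.0001 -0.      0.0005]
```

```bash
python3 -m creep '{"translation":[[0,-0.01,0.4],[0,0,0.6],[0,0,0.5],[0,0,0.28],[0,0,0]],"turn":[[0,0,0],[0,0,0],[0,0,0],[0,0,0],[0,0,0]],"grip":[1,1,1,1,1]}'; python3 -m creep '{"translation":[[0,0,0],[0,0,0],[0,0,0],[0,0,0],[0,0,0]],"turn":[[0,0,0],[0,0,0],[0,0,0],[0,0,0],[0,0,0]],"grip":[0,0,0,0,0]}' 40; python3 -m creep '{"translation":[[0,0,0],[0,0,0]],"turn":[[0,0,0],[0,0,0]],"grip":[0,0]}' 40;python3 -c "
from h import *
delta([.4415,-.1718,.0875],20);print(env.get_obs()['force'],env.get_obs()['wrist_torque'])"
```

```text
time_s: 5.1
tool_pos: [0.4417, -0.1712, 0.0886]
tool_rot: [-180.0, 0.0, 20.1]
force: [0.7, 0.5, 0.7]
grip_width: 0.0872
grasp_force: 0.0
time_s: 5.72
tool_pos: [0.4416, -0.1713, 0.0882]
tool_rot: [180.0, 0.0, 20.1]
force: [0.1, 0.3, -0.6]
grip_width: 0.045
grasp_force: 0.0
time_s: 5.98
tool_pos: [0.4417, -0.1714, 0.0881]
tool_rot: [180.0, -0.0, 20.1]
force: [0.0, -0.3, -1.3]
grip_width: 0.026
grasp_force: 40.0
units [-0.0038  0.0037  0.0081] pos [ 0.4417 -0.1714  0.0881] rot [ 1.7998e+02 -1.0000e-02  2.0130e+01] j7 -54.3 t 5.975
turn [ 0.0001 -0.      0.0007]
[ 0.04932948 -0.30578974 -1.30329638] [-0.00791818 -0.00610154 -0.00884467]
```

```bash
python3 -m creep '{"translation":[[0,0,-0.2],[0,0,-0.4],[0,0,-0.6],[0,0,-0.6],[0,0,-0.4]],"turn":[[0,0,0],[0,0,0],[0,0,0],[0,0,0],[0,0,0]],"grip":[0,0,0,0,0]}' 40;python3 -m creep '{"translation":[[0,0,-0.2],[0,0,0]],"turn":[[0,0,0],[0,0,0]],"grip":[0,0]}' 40; python3 - <<'E'
from h import *
o=env.get_obs();T=Ro.from_euler('xyz',o['tool_rot'],degrees=True)
tip=o['tool_pos']+T.apply([0,0,.0821])
ims=[]
for n,s,k in(('wrist',30,9),('scene',25,10)):
    w=cam(n);u,v=proj(w,tip);print(n,u,v);u,v=int(u),int(v);ims.append(cv2.resize(w['frame'][v-s:v+s,u-s:u+s],(500,500),interpolation=cv2.INTER_CUBIC))
    print(n,'crop half',s)
save('tip',cv2.resize(np.hstack(ims),(800,400)));delta([.5434,.1315,.30],20)
E
```

```text
time_s: 6.6
tool_pos: [0.4421, -0.1712, 0.2676]
tool_rot: [179.9, -0.1, 20.1]
force: [0.1, -0.1, -1.5]
grip_width: 0.0262
grasp_force: 40.0
time_s: 6.85
tool_pos: [0.4419, -0.1713, 0.2809]
tool_rot: [179.9, -0.0, 20.1]
force: [0.4, 0.1, -1.5]
grip_width: 0.0256
grasp_force: 40.0
wrist 325.2992049436493 209.35331889585757
wrist crop half 30
scene 191.9427028262749 161.41206103198977
scene crop half 25
units [ 2.5043 -3.1098 -0.2637] pos [ 0.4409 -0.171   0.2788] rot [-1.799e+02  9.000e-02  2.013e+01] j7 -49.8 t 6.95
turn [-0.0005  0.0005  0.0007]
```

View pics/tip.png

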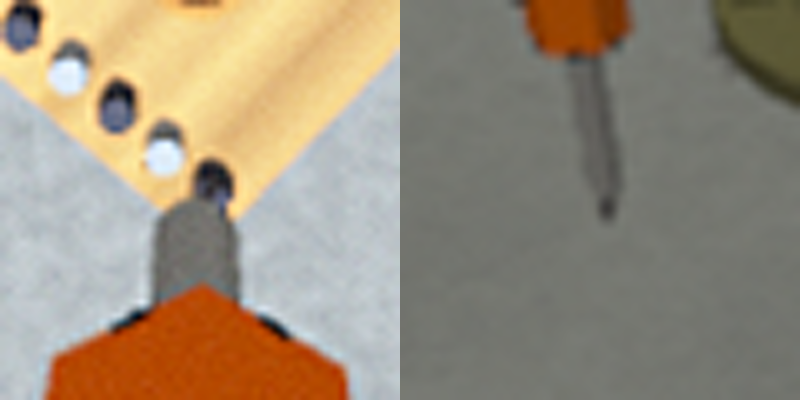

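Wrist crop: shank tip near (205,195), a dark piece at upper right (215,185) might be blade or a bit; scene crop: blade (608,205) appears narrower than shank, i.e. edge-on. Check by depth.

```bash
cat > blade.py <<'E'
from h import *
o=env.get_obs();T=Ro.from_euler('xyz',o['tool_rot'],degrees=True)
w=cam('wrist');P=cloud(w);L=T.inv().apply((P-o['tool_pos']).reshape(-1,3)).reshape(P.shape)
v,u=np.indices(P.shape[:2])
m=(np.hypot(L[...,0],L[...,1])<.02)&(L[...,2]>.06)&(L[...,2]<.09)&(w['z_map']>0)
g=w['frame'].mean(-1)
v0,v1,u0,u1=v[m].min(),v[m].max(),u[m].min(),u[m].max();print(u0,u1,v0,v1)
for y in range(v0-2,min(v0+16,v1)):print(y,' '.join('%4d'%(1000*L[y,x,2]) if m[y,x] else '   .' for x in range(u0-1,u1+2)),'|',' '.join('%3d'%g[y,x] for x in range(u0-1,u1+2)))
q=m&(L[...,2]>.0755);print(q.sum());
for i in np.argwhere(q)[:40]:print((1000*L[tuple(i)]).round(1),end=' ')
E
python3 blade.py
```

```text
317 330 204 219
202    .    .    .    .    .    .    .    .    .    .    .    .    .    .    .    . | 211 201 229 238 234 236 240 203 175 180 136  98 109 131 178 191
203    .    .    .    .    .    .    .    .    .    .    .    .    .    .    .    . | 210 198 223 236 235 237 236 204 181 127  44  30  31  46 169 198
204    .    .    .    .    .    .    .    .    .    .    .   80   81    .    .    . | 206 202 206 219 223 228 212 193 171  84  37  47  47  26 137 191
205    .    .    .    .    .    .    .    .    .    .   80   78   79   80    .    . | 203 198 193 193 195 198 193 194 162  75  43  48  49  36 135 193
206    .    .    .    .    .    .    .    .    .    .   78   76   78   78    .    . | 206 199 195 188 190 189 192 198 155  87  52  45  34  35 133 195
207    .    .    .    .    .    .    .    .    .   80   76   75   75   76    .    . | 202 203 193 189 190 191 191 201 159  80  37  72  74  48 132 198
208    .    .    .    .    .    .   75   75   74   78   73   74   74   73    .    . | 196 200 198 196 191 192 179 170 135  80  58 104 112  82 152 201
209    .    .    .    .   75   73 
[... 1023 characters left out ...]
.   67   63   60   60    .    .    .    .    .    .    .   60   63   68    . | 202 170 117 105 107 111 114 110 113 116 114 111 109 103 126 189
217    .   65   61    .    .    .    .    .    .    .    .    .    .   60   65    . | 198 171 116 102 110 112 112 110 114 112 116 114 108  97 129 188
218    .   62    .    .    .    .    .    .    .    .    .    .    .    .   62    . | 199 160 112  98 110 114 112 111 113 114 118 113 107 102 123 185
15
[ 4.8  1.3 80.6] [ 4.4  2.  81.9] [ 4.1  0.5 80.4] [ 4.8  1.3 78.3] [ 4.3  2.  79.9] [ 4.   2.8 80.7] [ 3.9  0.5 78.6] [ 4.6  1.2 76.3] [ 3.8  2.  78.7] [ 4.   2.8 78.3] [ 2.5 -0.2 80.2] [ 3.8  0.5 76.4] [ 3.7  2.7 76.8] [ 3.3 -1.7 75.7] [ 2.3 -0.2 78.5]
```

Blade found at tool (4.5, 2.3, 80) mm: blade direction is world yaw 170 (off 150 from tool). For ample wrist travel I regrasp at tool yaw 80.

```bash
python3 -m creep '{"translation":[[0,0,0.3],[0,0,0.6],[0,0,0.6],[0,0,0.5],[0,0,0.25]],"turn":[[0,0,0],[0,0,0],[0,0,0],[0,0,0],[0,0,0]],"grip":[0,0,0,0,0]}' 40;python3 -m creep '{"translation":[[0,0,0.07],[0,0,0.05],[0,0,0]],"turn":[[0,0,0],[0,0,0],[0,0,0]],"grip":[0,0,0]}' 40; python3 -c "
from h import *
delta([.4416,-.1714,.0881],20);print(env.get_obs()['force'])"
```

```text
time_s: 7.62
tool_pos: [0.4405, -0.1707, 0.0971]
tool_rot: [-179.9, 0.1, 20.1]
force: [0.9, -0.9, -0.8]
grip_width: 0.0257
grasp_force: 40.0
time_s: 8.0
tool_pos: [0.4412, -0.1712, 0.0906]
tool_rot: [-180.0, 0.0, 20.1]
force: [0.3, 0.4, -1.2]
grip_width: 0.0256
grasp_force: 40.0
units [0.0038 0.0043 0.0307] pos [ 0.4412 -0.1712  0.0906] rot [-1.7997e+02  4.0000e-02  2.0120e+01] j7 -54.2 t 8.0
turn [-0.0001  0.0002  0.0007]
[ 0.25254535  0.38529503 -1.20889114]
```

```bash
python3 -m creep '{"translation":[[0,0,0.02],[0,0,0.01],[0,0,0],[0,0,0],[0,0,0]],"turn":[[0,0,0],[0,0,0],[0,0,0],[0,0,0],[0,0,0]],"grip":[0,0,0,0.5,0.5]}' 40;python3 -m creep '{"translation":[[0,0,0],[0,0,0],[0,0,0],[0,0,0],[0,0,0]],"turn":[[0,0,0],[0,0,-0.05],[0,0,-0.055],[0,0,-0.055],[0,0,-0.055]],"grip":[0.5,0.5,0.5,0.5,0.5]}' 40; python3 -m creep '{"translation":[[0,0,0],[0,0,0],[0,0,0]],"turn":[[0,0,-0.055],[0,0,-0.055],[0,0,-0.008]],"grip":[0.5,0.5,0.5]}' ; python3 -c "
from h import *
delta([.4416,-.1714,.0881],80);print(env.get_obs()['force'])"; python3 cap.py
```

```text
time_s: 8.62
tool_pos: [0.4419, -0.1714, 0.0884]
tool_rot: [180.0, -0.0, 20.1]
force: [0.3, -0.8, 0.6]
grip_width: 0.0381
grasp_force: 0.0
time_s: 9.25
tool_pos: [0.4417, -0.1713, 0.0883]
tool_rot: [180.0, 0.0, 59.2]
force: [-0.1, 0.1, -0.2]
grip_width: 0.0434
grasp_force: 0.0
time_s: 9.62
tool_pos: [0.4416, -0.1713, 0.0882]
tool_rot: [180.0, 0.0, 80.0]
force: [-0.1, -0.2, -0.7]
grip_width: 0.0434
grasp_force: 0.0
units [-0.0009 -0.0002  0.0013] pos [ 0.4416 -0.1713  0.0882] rot [1.7999e+02 1.0000e-02 8.0030e+01] j7 5.2 t 9.625
turn [0.     0.     0.0002]
[-0.09935751 -0.17445744 -0.69360314]
[298 326  52  15 574] [ 0.43930199 -0.17579829  0.138     ] [ 0.43917446 -0.17621421  0.1373411 ]
units [-0.06   -0.0189  0.0087] pos [ 0.4416 -0.1713  0.0882] rot [1.7999e+02 1.0000e-02 8.0010e+01] j7 5.2 t 9.675
turn [0.     0.     0.3334]
```

```bash
python3 -m creep '{"translation":[[0,0,0],[0,0,0],[0,0,0],[0,0,0],[0,0,0]],"turn":[[0,0,0],[0,0,0],[0,0,0],[0,0,0],[0,0,0]],"grip":[0,0,0,0,0]}' 50;python3 -m creep '{"translation":[[0,0,-0.2],[0,0,-0.5],[0,0,-0.6],[0,0,-0.6],[0,0,-0.4]],"turn":[[0,0,0],[0,0,0],[0,0,0],[0,0,0],[0,0,0]],"grip":[0,0,0,0,0]}'; python3 -m creep '{"translation":[[0,0,-0.4],[0,0,0],[0,0,0]],"turn":[[0,0,0],[0,0,-0.05],[0,0,-0.055]],"grip":[0,0,0]}'; python3 -c "
from h import *
delta([.5434,.1315,.31],196.8);o=env.get_obs();print(o['force'],o['qpos'])"
```

```text
time_s: 10.3
tool_pos: [0.4416, -0.1713, 0.0882]
tool_rot: [180.0, 0.0, 80.1]
force: [-0.3, -0.3, 0.2]
grip_width: 0.0257
grasp_force: 49.5
time_s: 10.92
tool_pos: [0.4421, -0.1712, 0.2756]
tool_rot: [179.8, 0.1, 80.1]
force: [0.3, -0.2, -1.6]
grip_width: 0.0258
grasp_force: 49.5
time_s: 11.3
tool_pos: [0.4416, -0.1711, 0.3056]
tool_rot: [179.9, 0.1, 99.3]
force: [0.3, 0.3, -1.8]
grip_width: 0.0257
grasp_force: 49.5
units [ 3.5269  1.8664 -0.0568] pos [ 0.4416 -0.1711  0.3056] rot [1.7994e+02 6.0000e-02 9.9300e+01] j7 29.8 t 11.3
turn [-0.      0.0006 -0.5417]
[ 0.32888149  0.32252917 -1.82277927] [ 51.89273427  -4.34627038 -31.69582802  98.40896602  -2.266381
  85.20938783  29.75313168]
```

```bash
python3 -m creep '{"translation":[[0.3,0.16,-0.05],[0.55,0.29,0],[0.6,0.32,0],[0.6,0.32,0],[0.6,0.32,0]],"turn":[[0,0,0],[0,0,0],[0,0,0],[0,0,0],[0,0,0]],"grip":[0,0,0,0,0]}';python3 -m creep '{"translation":[[0.6,0.32,0],[0.28,0.13,0],[0,0,0],[0,0,0],[0,0,0]],"turn":[[0,0,0],[0,0,-0.05],[0,0,-0.055],[0,0,-0.055],[0,0,-0.055]],"grip":[0,0,0,0,0]}'; python3 -m creep '{"translation":[[0,0,0],[0,0,0],[0,0,0],[0,0,0],[0,0,0]],"turn":[[0,0,-0.055],[0,0,-0.055],[0,0,-0.055],[0,0,-0.055],[0,0,-0.055]],"grip":[0,0,0,0,0]}'; python3 -m creep '{"translation":[[0,0,0],[0,0,0]],"turn":[[0,0,-0.05],[0,0,0]],"grip":[0,0]}'; python3 -c "
from h import *
delta([.5434,.1315,.31],196.8);o=env.get_obs();print(o['force'],o['wrist_torque'],o['qpos'])"; python3 blade.py
```

```text
time_s: 11.92
tool_pos: [0.5201, 0.0573, 0.3093]
tool_rot: [179.9, 0.1, 98.9]
force: [0.9, -0.9, -1.4]
grip_width: 0.0259
grasp_force: 49.5
time_s: 12.55
tool_pos: [0.5442, 0.1309, 0.3089]
tool_rot: [-180.0, 0.0, 138.0]
force: [-0.6, -0.7, -0.8]
grip_width: 0.0257
grasp_force: 49.5
time_s: 13.18
tool_pos: [0.5443, 0.1307, 0.3089]
tool_rot: [-180.0, -0.0, -172.5]
force: [-0.7, 0.2, -1.4]
grip_width: 0.0258
grasp_force: 49.5
time_s: 13.42
tool_pos: [0.5444, 0.1307, 0.3087]
tool_rot: [-180.0, -0.0, -163.9]
force: [-0.9, 0.1, -0.2]
grip_width: 0.0257
grasp_force: 49.5
units [ 0.0089  0.0133 -0.0166] pos [0.5444 0.1307 0.3087] rot [-1.7999e+02 -1.0000e-02 -1.6394e+02] j7 80.0 t 13.425
turn [-0.0001 -0.     -0.0041]
[-0.86500138  0.06931611 -0.18769778] [ 0.16098845 -0.14209215  0.00194858] [ 39.23832496  14.27698129 -65.42558246  86.60805985  12.98621789
  87.42869982  79.96046417]
315 332 208 219
206    .    .    .    .    .    .    .    .    .    .    .    .    .    .    .    .    .    .    .    . | 128  52 108 148 186 222 222 220 217 219 226 224 218 206 225 236 224 223 224 225
207    .
[... 1900 characters left out ...]
    .    .    .    .    .    .    .    .    .    .    . | 231 225 235 178  95  90  97 105  92 106 105 105 107 106 103  86 157 229 235 232
218    .    .    .   63    .    .    .    .    .    .    .    .    .    .    .    .   62    .    .    . | 226 221 228 178  96  90  99 100 100 102 108 105 110 108 106  92 150 226 231 230
22
[ 5.2  1.8 75.9] [ 2.3 -5.8 82.1] [ 2.4 -5.1 82. ] [ 2.3 -4.3 82.1] [ 2.1 -3.6 82.8] [ 2.  -2.8 82.9] [ 2.3 -5.8 79.9] [ 2.2 -5.  80. ] [ 1.8 -4.3 81.1] [ 2.3 -3.5 79.8] [ 1.7  4.9 81.6] [ 1.8  5.6 81.1] [ 1.8  6.4 81.1] [ 2.2 -5.7 77.9] [ 2.4 -5.  77.2] [ 2.4 -4.2 77.2] [ 2.   5.6 78.3] [ 1.9  6.4 78.7] [ 2.1 -4.2 75.7] [ 2.   5.5 76.2] [ 1.9  6.3 76.2] [ 1.6  7.1 77.1]
```

```bash
python3 -m creep '{"translation":[[0.009,0.013,0.2],[0,0,0.3],[0,0,0.17],[0,0,0]],"turn":[[0,0,-0.004],[0,0,0],[0,0,0],[0,0,0]],"grip":[0,0,0,0]}'; python3 - <<'E'
from h import *
o=env.get_obs();T=Ro.from_euler('xyz',o['tool_rot'],degrees=True)
tip=o['tool_pos']+T.apply([0,0,.0821]);w=cam('wrist');print('tip',tip)
for p in(tip,[.5434,.1315,.160]):print(proj(w,p))
u,v=map(int,proj(w,tip));print(u,v)
save('seat1',cv2.resize(w['frame'][v-30:v+22,u-35:u+35],(770,572),interpolation=cv2.INTER_CUBIC))
delta([.5434,.1315,.25],196.8);print(o['force'],o['wrist_torque'])
E
```

```text
time_s: 13.98
tool_pos: [0.5428, 0.1313, 0.2532]
tool_rot: [180.0, -0.1, -163.1]
force: [1.6, 0.6, -1.7]
grip_width: 0.0257
grasp_force: 49.5
tip [0.54257671 0.13123711 0.17111952]
[322.59279833 211.88621977]
[322.65894831 208.32978484]
322 211
units [-0.0003 -0.0015  0.0531] pos [0.5433 0.1316 0.2543] rot [ 1.7999e+02 -4.0000e-02 -1.6313e+02] j7 79.6 t 14.025
turn [ 0.     -0.0002  0.0004]
[ 1.63866122  0.56288655 -1.72417114] [ 0.14615259 -0.13698887 -0.03189411]
```

View pics/seat1.png

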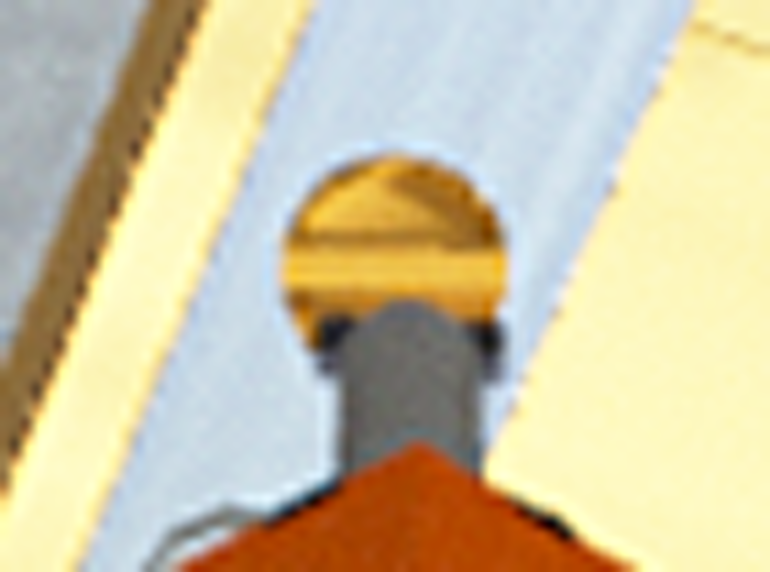

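Picture: blade ends at crop (315,345) and (500,345), parallel to the slot; screw head centre (395,263), slot floor at y≈270. Slight offset along tool x to be computed relative.

```bash
python3 - <<'E'
from h import *
w=cam('wrist');o=env.get_obs();T=Ro.from_euler('xyz',o['tool_rot'],degrees=True)
px=lambda x,y:(287+x/11,181+y/11)
zt=o['tool_pos'][2]-.0821
t=ray(w,*px(408,315),zt);tip=t-T.apply([.001,0,0])
h=ray(w,*px(395,263),.1605);fl=ray(w,*px(395,270),.1562)
print('tip',tip,'TCP',o['tool_pos'],'head',h,'floor',fl)
for q in(h,fl):print('shift tool mm',1000*T.inv().apply(q-tip))
# floor edges check: bright band in column
f=w['frame']
print(f[:,:,2][196:212,320:327])
print(f.mean(-1)[196:214,[315,318,321,324,327,330]].astype(int))
E
```

```text
tip [0.54197525 0.13239083 0.17278542] TCP [0.54374129 0.13181406 0.254885  ] head [0.54150169 0.13126882 0.1605    ] floor [0.54337426 0.13182272 0.1562    ]
shift tool mm [ 0.78400302 -0.93664936 12.2850611 ]
shift tool mm [-1.16692852 -0.95032287 16.58587602]
[[ 76  64  47  37  27  33  35]
 [ 67  63  53  51  32  30  29]
 [ 66  66  71  60  53  45  36]
 [ 67  66  63  59  56  61  42]
 [ 57  63  51  49  55  44  49]
 [ 32  36  30  37  38  28  40]
 [ 64  65  67  62  66  66  61]
 [ 81  78  77  76  69  79  78]
 [ 72  76  79  70  70  81  71]
 [ 65  66  70  66  76  70  75]
 [ 44  41  47  42  48  48  51]
 [ 34  45  36  38  33  36  31]
 [ 35  52  81  91  97  85  65]
 [ 82  91 104 110 109 106  98]
 [ 90 102 100 102 101 102 110]
 [101  96 100  96  93 105 103]]
[[161 143 153  96 104 217]
 [103 168 158 103  97 178]
 [136 170 156 137  94 111]
 [172 163 153 140 104  86]
 [149 144 145 130 118  87]
 [110  92  97  99  93  78]
 [155 150 156 156 155 160]
 [170 168 171 167 171 171]
 [159 167 167 164 167 163]
 [159 160 157 167 166 167]
 [109 110 116 130 140 139]
 [102 111 128 124 128 125]
 [117 128 122 117 124 124]
 [118  88 105 102 120 114]
 [ 82  48 100 103 105  63]
 [107  68  99  97 108  39]
 [163  81  96 107 109  66]
 [182  93 103 101  99  87]]
```

```bash
python3 -m creep '{"translation":[[0.004,-0.011,0.07],[0,0,0.06],[0,0,0]],"turn":[[0,0,0],[0,0,0],[0,0,0]],"grip":[0,0,0]}'; python3 - <<'E'
from h import *
w=cam('wrist');o=env.get_obs()
zt=o['tool_pos'][2]-.0821;print(zt,o['tool_pos'],o['force'],o['wrist_torque'])
f=w['frame'].astype(int)
u=range(309,338)
print('    ',*('%3d'%x for x in u))
for y in range(192,216):print(y,' ',*('%3d'%(f[y,x].mean()) for x in u))
E
```

```text
time_s: 14.45
tool_pos: [0.5433, 0.1306, 0.2437]
tool_rot: [-180.0, -0.0, -163.1]
force: [-0.4, 0.2, -1.9]
grip_width: 0.026
grasp_force: 49.5
0.16189421434009837 [0.54345922 0.13066832 0.24399421] [-0.18777647 -0.65434345 -1.67434699] [ 0.15888556 -0.15017659 -0.00887075]
     309 310 311 312 313 314 315 316 317 318 319 320 321 322 323 324 325 326 327 328 329 330 331 332 333 334 335 336 337
192   219 224 210 192 210 216 218 216 219 223 217 219 219 215 217 218 219 223 225 220 220 219 218 217 217 221 221 225 217
193   220 223 191 189 218 217 214 218 220 220 218 217 218 218 212 216 220 220 221 218 219 220 214 213 219 219 223 220 220
194   222 224 201 195 219 216 220 220 219 217 217 219 217 217 216 218 222 226 220 217 221 218 218 215 223 219 221 222 218
195   228 215 217 219 214 215 220 218 220 216 218 218 217 215 215 221 222 225 220 219 218 219 214 218 220 220 221 219 218
196   230 210 208 217 215 215 222 220 217 221 217 220 220 222 225 229 223 225 219 222 217 215 214 216 222 222 222 216 215
197   220 207 210 215 215 214 221 221 222 220 227 227 216 190 178 200 212 221 232 226 219 215 2
[... 1522 characters left out ...]
00  63  46  45  93 101  96 103 103 103 105 101 103 119 103  82  77 104 137 204 225 222 214
211   218 219 218 223 185 110  67  37  36  70  89  95 102 104 105 104 112 109 106 108  80  41  25  68 123 213 229 218 210
212   220 213 213 221 193 127  82  55  53  77  93 101  96 101 110 104 109 103 106 106  99  65  33  57 122 212 221 211 211
213   216 215 217 217 218 169 103  91  89  95  99  94 103 101 110 105 103 104 111 109 105  81  69  87 169 219 219 213 212
214   216 217 214 217 221 195 119  96  95  98  90  99  98 102 106 103 109 108 106 104 102  98  86 114 201 227 218 212 213
215   217 220 212 215 219 220 168 105  95  90  95 103  99 105 108 107 106 108 108 109 102 102  94 160 213 221 212 213 206
```

Blade is aligned (floor band rows 206.3–209.6, blade edge projects to 206.6 when lowered; yaw within 1°). Descend to touch.

```bash
python3 -m creep '{"translation":[[0,-0.004,0.03],[0,0,0.025],[0,0,0]],"turn":[[0,0,0],[0,0,0],[0,0,0]],"grip":[0,0,0]}' 60;for i in 1; do python3 -m creep '{"translation":[[0,0,0.006],[0,0,0]],"turn":[[0,0,0],[0,0,0]],"grip":[0,0]}'; python3 -m creep '{"translation":[[0,0,0.004],[0,0,0]],"turn":[[0,0,0],[0,0,0]],"grip":[0,0]}'; done
```

```text
time_s: 14.88
tool_pos: [0.5435, 0.1304, 0.2395]
tool_rot: [180.0, -0.0, -163.1]
force: [0.2, 0.1, -1.4]
grip_width: 0.0258
grasp_force: 59.5
time_s: 15.12
tool_pos: [0.5436, 0.1304, 0.2393]
tool_rot: [-180.0, -0.0, -163.1]
force: [0.1, 0.6, -1.1]
grip_width: 0.0257
grasp_force: 59.5
time_s: 15.38
tool_pos: [0.5436, 0.1304, 0.2389]
tool_rot: [-180.0, -0.0, -163.1]
force: [-0.5, 0.5, -1.0]
grip_width: 0.0257
grasp_force: 59.5
```

```bash
python3 -m creep '{"translation":[[0,0,0.004],[0,0,0]],"turn":[[0,0,0],[0,0,0]],"grip":[0,0]}' ; python3 -m creep '{"translation":[[0,0,0.004],[0,0,0]],"turn":[[0,0,0],[0,0,0]],"grip":[0,0]}'; python3 -m creep '{"translation":[[0,0,0.004],[0,0,0]],"turn":[[0,0,0],[0,0,0]],"grip":[0,0]}'; python3 -c "
from h import *
o=env.get_obs();print(o['tool_pos'],o['force'],o['wrist_torque'])"
```

```text
time_s: 15.62
tool_pos: [0.5436, 0.1304, 0.2386]
tool_rot: [-180.0, -0.0, -163.1]
force: [0.1, 0.5, -1.2]
grip_width: 0.0255
grasp_force: 59.5
time_s: 15.88
tool_pos: [0.5436, 0.1304, 0.2382]
tool_rot: [-180.0, -0.0, -163.1]
force: [0.2, -0.4, -1.3]
grip_width: 0.0258
grasp_force: 59.5
time_s: 16.12
tool_pos: [0.5436, 0.1304, 0.238]
tool_rot: [-180.0, 0.0, -163.1]
force: [0.1, -0.0, -1.4]
grip_width: 0.0257
grasp_force: 59.5
[0.54361625 0.13042511 0.23796546] [ 0.07189169 -0.04242999 -1.35929661] [ 0.14873617 -0.14259878 -0.02960163]
```

```bash
python3 -m creep '{"translation":[[0,0,0.004],[0,0,0]],"turn":[[0,0,0],[0,0,0]],"grip":[0,0]}' | egrep 'pos|force:'; python3 -m creep '{"translation":[[0,0,0.004],[0,0,0]],"turn":[[0,0,0],[0,0,0]],"grip":[0,0]}'| egrep 'pos|force:'
```

```text
tool_pos: [0.5437, 0.1304, 0.2379]
force: [-0.1, 0.1, -0.3]
grasp_force: 59.5
tool_pos: [0.5437, 0.1305, 0.2377]
force: [-0.9, -0.3, 3.5]
grasp_force: 59.5
```

```bash
python3 -m creep '{"translation":[[0,0,0.003],[0,0,0]],"turn":[[0,0,0],[0,0,0]],"grip":[0,0]}' | egrep 'pos|force:'
```

```text
tool_pos: [0.5438, 0.1305, 0.2376]
force: [-1.6, -0.7, 5.5]
grasp_force: 59.5
```

```bash
python3 -m creep '{"translation":[[0,0,0.005],[0,0,0]],"turn":[[0,0,0],[0,0,0]],"grip":[0,0]}' | egrep 'pos|force:';  python3 -m creep '{"translation":[[0,0,0.004],[0,0,0]],"turn":[[0,0,0],[0,0,0]],"grip":[0,0]}' | egrep 'pos|force:'; python3 -c "
from h import *
o=env.get_obs();print(o['tool_pos'],o['force'],o['wrist_torque'])"
```

```text
tool_pos: [0.5438, 0.1305, 0.2375]
force: [-2.6, 0.3, 6.4]
grasp_force: 59.5
tool_pos: [0.5438, 0.1305, 0.2375]
force: [-1.4, -1.3, 8.1]
grasp_force: 59.5
[0.54384755 0.13054607 0.23747052] [-1.36758283 -1.25981265  8.10983375] [-0.17428362  0.58954017  0.01062741]
```

```bash
python3 -m creep '{"translation":[[0.004,0,0.004],[0,0,0]],"turn":[[0,0,0],[0,0,0]],"grip":[0,0]}' | egrep 'pos|force:';  python3 -m creep '{"translation":[[0,0,0.004],[0,0,0]],"turn":[[0,0,0],[0,0,0]],"grip":[0,0]}' | egrep 'pos|force:'; python3 -c "
from h import *
o=env.get_obs();print(o['tool_pos'],o['force'],o['wrist_torque'],o['tool_rot'])"
```

```text
tool_pos: [0.5438, 0.1305, 0.2374]
force: [-1.6, -0.4, 9.6]
grasp_force: 59.5
tool_pos: [0.5438, 0.1305, 0.2374]
force: [-2.2, -1.1, 11.2]
grasp_force: 59.5
[0.54383622 0.13054853 0.23735908] [-2.20364471 -1.06065568 11.19164981] [-0.16464331  0.60485639  0.01973671] [-1.79959064e+02  8.52324427e-02 -1.63118851e+02]
```

```bash
python3 -m creep '{"translation":[[0,0,0.004],[0,0,0.0],[0,0,0.001],[0,0,0.001],[0,0,0]],"turn":[[0,0,0],[0,0,0.02],[0,0,0.02],[0,0,0.02],[0,0,0]],"grip":[0,0,0,0,0]}' | egrep 'pos|rot|force:'; python3 -c "
from h import *
o=env.get_obs();print(o['tool_pos'],o['force'],o['wrist_torque'],o['tool_rot'])"
```

```text
tool_pos: [0.5438, 0.1308, 0.2373]
tool_rot: [-180.0, 0.1, -173.9]
force: [-3.2, -1.2, 13.7]
grasp_force: 59.4
[0.54375037 0.13083423 0.23726883] [-3.18589375 -1.18240229 13.67053902] [-0.20522322  0.82688201 -0.00233219] [-1.79972828e+02  9.90718601e-02 -1.73931288e+02]
```

```bash
python3 -m creep '{"translation":[[0.004,0,0.001],[0,0,0.001],[0,0,0.001],[0,0,0.001],[0,0,0]],"turn":[[0,0,0.03],[0,0,0.03],[0,0,0.03],[0,0,0.03],[0,0,0]],"grip":[0,0,0,0,0]}' | egrep 'pos|rot|force:'; python3 -c "
from h import *
o=env.get_obs();print(o['tool_pos'],o['force'],o['wrist_torque'],o['qpos'])"
```

```text
tool_pos: [0.5437, 0.1308, 0.2371]
tool_rot: [180.0, 0.1, 164.5]
force: [-3.7, -1.4, 12.4]
grasp_force: 59.4
[0.54368983 0.1308039  0.2370781 ] [-3.65450175 -1.40039202 12.41806497] [-0.14945726  0.64650665 -0.02398768] [ 34.90494059  14.03922226 -59.04793049  93.6243267   12.29917272
  79.16691653  48.7638879 ]
```

```bash
python3 -m creep '{"translation":[[0.003,0,0.002],[0.003,0,0.002],[0,0,0.0015],[0,0,0.001],[0,0,0]],"turn":[[0,0,0.04],[0,0,0.04],[0,0,0.04],[0,0,0.03],[0,0,0]],"grip":[0,0,0,0,0]}' | egrep 'pos|rot|force:'; python3 -c "
from h import *
o=env.get_obs();print(o['tool_pos'],o['force'],o['wrist_torque'],o['qpos'][6])"
```

```text
tool_pos: [0.5437, 0.1309, 0.2368]
tool_rot: [179.9, 0.2, 137.4]
force: [-2.3, -0.5, 12.1]
grasp_force: 59.4
[0.54366939 0.13087367 0.23677523] [-2.28488702 -0.45912509 12.05858342] [-0.2212521   0.45649313 -0.00854707] 22.927650445193315
```

```bash
python3 -m creep '{"translation":[[0.002,0,0.003],[0,0,0.002],[0,0,0.0015],[0,0,0.001],[0,0,0]],"turn":[[0,0,0.04],[0,0,0.04],[0,0,0.04],[0,0,0.03],[0,0,0]],"grip":[0,0,0,0,0]}' | egrep 'pos|rot|force:'; python3 -c "
from h import *
o=env.get_obs();print(o['tool_pos'],o['force'],o['wrist_torque'],o['qpos'][6])"
```

```text
tool_pos: [0.5438, 0.1308, 0.2364]
tool_rot: [179.8, 0.1, 110.4]
force: [-2.1, -0.8, 12.7]
grasp_force: 59.4
[0.54376518 0.13083474 0.2364408 ] [-2.10485494 -0.80827488 12.71513227] [-0.3091784   0.4015328   0.00074934] -3.174772995397702
```

```bash
cat > s.py <<'E'
from h import *
o=env.get_obs();print(o['time_s'],o['tool_pos'].round(5),'F',o['force'].round(2),'M',o['wrist_torque'].round(3),'yaw',o['tool_rot'][2].round(2),'j7',o['qpos'][6].round(1))
E
python3 -m creep '{"translation":[[0,0,0.002],[0,0,0.001],[0,0,0]],"turn":[[0,0,0.03],[0,0,0.02],[0,0,0]],"grip":[0,0,0]}' >/dev/null; python3 s.py; python3 -m creep '{"translation":[[0,0,0.001],[0,0,0.001],[0,0,0]],"turn":[[0,0,0.02],[0,0,0.02],[0,0,0]],"grip":[0,0,0]}' >/dev/null; python3 s.py
```

```text
20.75 [0.54385 0.13082 0.23634] F [-2.22 -1.03 13.51] M [-0.367  0.509  0.07 ] yaw 101.45 j7 -11.9
21.125 [0.54386 0.13079 0.23626] F [-2.76 -0.7  14.01] M [-0.453  0.507 -0.015] yaw 94.25 j7 -18.9
```

```bash
python3 -m creep '{"translation":[[0,0,0.001],[0,0,0.0005],[0,0,0]],"turn":[[0,0,0.025],[0,0,0.025],[0,0,0]],"grip":[0,0,0]}' >/dev/null; python3 s.py; python3 -m creep '{"translation":[[0,0,0.001],[0,0,0.0005],[0,0,0]],"turn":[[0,0,0.025],[0,0,0.025],[0,0,0]],"grip":[0,0,0]}' >/dev/null; python3 s.py
```

```text
21.5 [0.54387 0.13071 0.23613] F [-0.97 -1.52 13.82] M [-0.401  0.541  0.003] yaw 85.24 j7 -27.7
21.875 [0.5439  0.13068 0.23604] F [-1.89 -0.48 14.59] M [-0.436  0.576  0.038] yaw 76.24 j7 -36.5
```

```bash
python3 -m creep '{"translation":[[0,0,0.001],[0,0,0.0005],[0,0,0]],"turn":[[0,0,0.025],[0,0,0.025],[0,0,0]],"grip":[0,0,0]}' >/dev/null; python3 s.py
```

```text
22.25 [0.54401 0.13064 0.23599] F [-1.77 -1.65 13.42] M [-0.48   0.546  0.138] yaw 67.24 j7 -45.2
```

```bash
for i in 1 2 ; do python3 -m creep '{"translation":[[0,0,0]],"turn":[[0,0,0]],"grip":[0]}' >/dev/null; python3 s.py; done; python3 -m creep '{"translation":[[0,0,0],[0,0,0]],"turn":[[0,0,0.005],[0,0,0]],"grip":[0,0]}' >/dev/null; python3 s.py
```

```text
22.375 [0.544   0.13065 0.236  ] F [-1.98 -0.93 13.75] M [-0.475  0.536  0.05 ] yaw 67.28 j7 -45.2
22.5 [0.544   0.13063 0.23598] F [-1.82 -1.13 13.9 ] M [-0.478  0.519  0.112] yaw 67.28 j7 -45.2
22.75 [0.54401 0.13067 0.23601] F [-0.74 -2.14 14.33] M [-0.389  0.471  0.132] yaw 66.38 j7 -46.1
```

```bash
cat > m.py <<'E'
from h import *
o=env.get_obs();a=[]
for i in range(4):
    env.read_camera('wrist');p=env.get_obs();a.append([*p['force'],p['wrist_torque'][2]])
print('mean F,Mz',np.mean(a,0).round(3),p['tool_pos'].round(5),'yaw',p['tool_rot'][2].round(2),p['time_s'])
E
python3 m.py; python3 -m creep '{"translation":[[0,0,0.0005],[0,0,0]],"turn":[[0,0,0.01],[0,0,0]],"grip":[0,0]}' >/dev/null; python3 m.py;  python3 -m creep '{"translation":[[0,0,0.0005],[0,0,0]],"turn":[[0,0,0.01],[0,0,0]],"grip":[0,0]}' >/dev/null; python3 m.py
```

```text
mean F,Mz [-1.478 -1.086 13.697  0.118] [0.54401 0.13065 0.23599] yaw 66.39 22.95
mean F,Mz [-2.191 -1.489 13.767  0.093] [0.54405 0.13061 0.23602] yaw 64.59 23.4
mean F,Mz [-1.553 -1.789 14.276  0.151] [0.54402 0.13065 0.23603] yaw 62.79 23.85
```

```bash
python3 -m creep '{"translation":[[0,0,0.001],[0,0,0]],"turn":[[0,0,0.01],[0,0,0]],"grip":[0,0]}' >/dev/null; python3 m.py;  python3 -m creep '{"translation":[[0,0,0],[0,0,0]],"turn":[[0,0,0.01],[0,0,0]],"grip":[0,0]}' >/dev/null; python3 m.py
```

```text
mean F,Mz [-2.132 -1.478 15.178  0.165] [0.5441  0.13062 0.23605] yaw 60.99 24.3
mean F,Mz [-1.998 -1.449 15.061  0.181] [0.54409 0.13062 0.23603] yaw 59.2 24.75
```

```bash
python3 -m creep '{"translation":[[0,0,0],[0,0,0]],"turn":[[0,0,0.01],[0,0,0]],"grip":[0,0]}' >/dev/null; python3 m.py;  python3 -m creep '{"translation":[[0,0,0],[0,0,0]],"turn":[[0,0,0.008],[0,0,0]],"grip":[0,0]}' >/dev/null; python3 m.py
```

```text
mean F,Mz [-1.816 -1.294 15.363  0.222] [0.54404 0.13066 0.2361 ] yaw 57.4 25.2
mean F,Mz [-1.981 -1.807 15.226  0.205] [0.54412 0.1306  0.23612] yaw 55.96 25.65
```

```bash
python3 -m creep '{"translation":[[0,0,0],[0,0,0]],"turn":[[0,0,0.006],[0,0,0]],"grip":[0,0]}' >/dev/null; python3 m.py; python3 -m creep '{"translation":[[0,0,0],[0,0,0],[0,0,-0.01]],"turn":[[0,0,-0.03],[0,0,-0.02],[0,0,0]],"grip":[0,0,0]}' >/dev/null; python3 m.py; python3 -m creep '{"translation":[[0,0,-0.02],[0,0,-0.05],[0,0,-0.2],[0,0,-0.4],[0,0,-0.2]],"turn":[[0,0,0],[0,0,0],[0,0,0],[0,0,0],[0,0,0]],"grip":[0,0,0,0,0]}'|grep force; python3 -c "
from h import *
delta([.4416,-.1713,.31],65)"; python3 blade.py | tail -1
```

```text
mean F,Mz [-1.403 -1.614 14.861  0.253] [0.54412 0.13062 0.23611] yaw 54.89 26.1
mean F,Mz [-0.729 -1.065 11.672  0.115] [0.54425 0.13054 0.23624] yaw 63.86 26.675
force: [0.7, -0.2, -1.8]
grasp_force: 59.5
units [-3.9494  0.5284 -0.0641] pos [0.5427 0.131  0.3052] rot [ 1.7993e+02 -6.0000e-02  6.3880e+01] j7 -47.5 t 27.3
turn [ 0.0004 -0.0003 -0.0062]
[ 1.2 -8.3 82.3] [ 1.1 -7.5 82.5] [ 0.9 -6.8 83.2] [ 1.1 -8.2 80.2] [ 1.5 -7.5 79.1] [ 1.1 -6.7 80.4] [ 1.3 -5.9 79.7] [ 0.8  2.4 81.1] [ 1.3  3.2 79.7] [ 1.   3.9 80.5] [ 1.2 -8.2 77.8] [ 1.4 -7.4 77.2] [ 1.3 -6.7 77.3] [ 0.6  3.2 79.4] [ 0.7  3.9 79. ] [ 0.8  3.9 76.5]
```

```bash
python3 -m creep '{"translation":[[-0.3,0.04,-0.05],[-0.6,0.08,0],[-0.65,0.09,0],[-0.65,0.09,0],[-0.65,0.09,0]],"turn":[[0,0,0],[0,0,0],[0,0,0],[0,0,0],[0,0,0]],"grip":[0,0,0,0,0]}'|grep pos; python3 -m creep '{"translation":[[-0.65,0.09,0],[-0.4,0.05,0],[0,0,0],[0,0,0]],"turn":[[0,0,0],[0,0,0],[0,0,0],[0,0,0]],"grip":[0,0,0,0]}'|grep pos;  python3 blade.py | tail -1; python3 -c "
from h import *
delta([.4416,-.1713,.0881],65)
w=cam('wrist');o=env.get_obs();P=cloud(w)
v,u=np.indices(P.shape[:2])
m=(P[...,2]>.055)&(P[...,2]<.072)&(np.hypot(P[...,0]-.4416,P[...,1]+.1713)<.055)
g=w['frame'].mean(-1)
dk=(g<60)&(np.hypot(P[...,0]-.4416,P[...,1]+.1713)<.014)&(P[...,2]<.08)
print(m.sum(),dk.sum());W=np.array([ray(w,x,y,.066)[:2] for y,x in np.argwhere(m)],np.float32);print(cv2.minAreaRect(W))
W=np.array([ray(w,x,y,.066)[:2] for y,x in np.argwhere(dk)]);print(W.min(0),W.max(0),W.mean(0)) if len(W) else 0
"
```

```text
tool_pos: [0.4689, -0.0893, 0.3067]
tool_pos: [0.4432, -0.1671, 0.3069]
[ 1.4 -8.3 81.9] [ 1.3 -7.5 82. ] [ 1.  -6.8 82.9] [ 1.4 -6.  81.9] [ 1.2 -8.2 80.1] [ 1.  -7.5 80.7] [ 1.  -6.7 80.5] [ 0.9 -6.  80.8] [ 1.1  2.4 80.3] [ 1.2  3.2 80.2] [ 0.7  4.  81.4] [ 1.3 -8.2 77.4] [ 1.3 -7.4 77.6] [ 0.8  3.2 78.8] [ 1.   3.9 78.4] [ 1.  -7.4 75.9] [ 0.8  3.1 76.5] [ 1.   3.9 76. ] [ 0.4  3.9 75.6] units [-0.0628  0.0063  2.7365] pos [ 0.4434 -0.1667  0.307 ] rot [-1.7997e+02 -3.0000e-02  6.3990e+01] j7 -6.4 t 28.525
turn [-0.0002 -0.0002 -0.0056]
3337 0
((0.44031333923339844, -0.17033207416534424), (0.07336985319852829, 0.07589416950941086), 68.28117370605469)
```

```bash
python3 -m creep '{"translation":[[-0.063,0.034,0],[0,0,0.5],[0,0,0.7],[0,0,0.6],[0,0,0]],"turn":[[0,0,0],[0,0,0],[0,0,0],[0,0,0],[0,0,0]],"grip":[0,0,0,0,0]}'|egrep 'pos|force:'; python3 blade.py | tail -1; python3 - <<'E'
from h import *
delta([.4416,-.1713,.0881],64)
w=cam('wrist');o=env.get_obs();T=Ro.from_euler('xyz',o['tool_rot'],degrees=True)
tip=o['tool_pos']+T.apply([0,-.0022,.0821]);u,v=map(int,proj(w,tip))
save('ins',cv2.resize(w['frame'][v-35:v+25,u-40:u+40],(800,600),interpolation=cv2.INTER_CUBIC))
E
```

```text
tool_pos: [0.4406, -0.1727, 0.1601]
force: [-0.3, -0.6, -0.6]
grasp_force: 59.5
[ 1.5 -8.3 81.5] [ 1.2 -7.5 82.5] [ 1.2 -6.8 82.5] [ 1.3 -8.2 79.9] [ 0.9 -7.5 80.9] [ 1.  -6.7 80.6] [ 1.3 -5.9 79.7] [ 1.   2.4 80.8] [ 0.8  3.2 81.3] [ 1.   4.  80.6] [ 1.4 -8.1 77.2] [ 1.4 -7.4 77.3] [ 1.4 -6.6 77.1] [ 1.2  3.1 77.9] [ 1.1  3.9 78.2] [ 1.2 -6.6 75.6] [ 1.   3.1 76.2] [ 1.2  3.9 75.7] units [ 0.0183 -0.023   0.9352] pos [ 0.4428 -0.1735  0.1629] rot [-1.7986e+02 -1.0000e-02  6.3910e+01] j7 -7.9 t 29.25
turn [-0.0008 -0.0001 -0.0005]
```

View pics/ins.png

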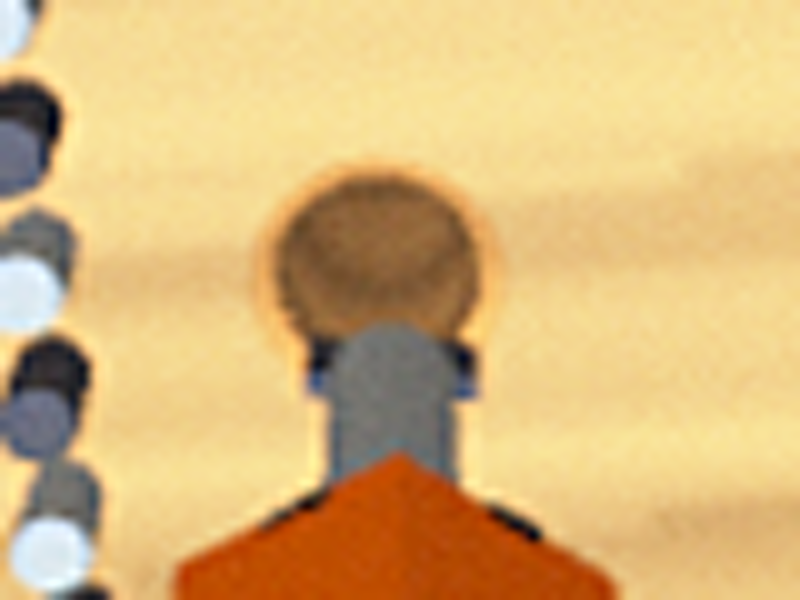

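Picture: hole centred about crop (378,275), blade ends 308–475 (centre 391), tip edge 340. Correct about +1.4 mm tool x, −1.0 mm tool y, then lower.

```bash
python3 -m creep '{"translation":[[0.017,-0.013,0],[0,0,0],[0,0,0.1],[0,0,0.1],[0,0,0]],"turn":[[0,0,0],[0,0,0],[0,0,0],[0,0,0],[0,0,0]],"grip":[0,0,0,0,0]}' | egrep 'pos|force:'; python3 -c "
from h import *
delta([.4416,-.1713,.0881],64)"; python3 -m creep '{"translation":[[0,0,0.05],[0,0,0.05],[0,0,0]],"turn":[[0,0,0],[0,0,0],[0,0,0]],"grip":[0,0,0]}' | egrep 'pos|force:'
```

```text
tool_pos: [0.4422, -0.172, 0.1462]
force: [-0.3, 0.3, -0.4]
grasp_force: 59.5
units [ 0.0048 -0.0086  0.7264] pos [ 0.4422 -0.172   0.1462] rot [-179.88    0.     63.87] j7 -8.5 t 29.925
turn [-0.0007  0.     -0.0007]
tool_pos: [0.4427, -0.1722, 0.1389]
force: [0.4, 0.7, -1.9]
grasp_force: 59.5
```

```bash
python3 -m creep '{"translation":[[0,0,0.15],[0,0,0.2],[0,0,0.15],[0,0,0.05],[0,0,0]],"turn":[[0,0,0],[0,0,0],[0,0,0],[0,0,0],[0,0,0]],"grip":[0,0,0,0,0]}' | egrep 'pos|force:'; python3 s.py;python3 -m creep '{"translation":[[0,0,0.04],[0,0,0.03],[0,0,0]],"turn":[[0,0,0],[0,0,0],[0,0,0]],"grip":[0,0,0]}' | egrep 'pos|force:'; python3 s.py
```

```text
tool_pos: [0.4428, -0.1722, 0.0949]
force: [0.2, -0.6, -1.6]
grasp_force: 59.5
30.925 [ 0.44283 -0.17219  0.09495] F [ 0.19 -0.62 -1.6 ] M [-0.086 -0.091  0.005] yaw 63.87 j7 -10.2
tool_pos: [0.4429, -0.1723, 0.0896]
force: [-0.5, -0.4, -1.3]
grasp_force: 59.5
31.3 [ 0.44286 -0.17227  0.08962] F [-0.49 -0.36 -1.31] M [-0.004 -0.041 -0.026] yaw 63.87 j7 -10.4
```

```bash
python3 -m creep '{"translation":[[0,0,0.012],[0,0,0],[0,0,0],[0,0,0],[0,0,0]],"turn":[[0,0,0],[0,0,0],[0,0,0],[0,0,0],[0,0,0]],"grip":[0,0,0.3,0.6,0.8]}' | egrep 'pos|width|force:';python3 -m creep '{"translation":[[0,0,0],[0,0,0],[0,0,0],[0,0,0],[0,0,0]],"turn":[[0,0,0],[0,0,0],[0,0,0],[0,0,0],[0,0,0]],"grip":[1,1,1,1,1]}' | egrep 'width|force:'; python3 -m creep '{"translation":[[0,0,-0.3],[0,0,-0.6],[0,0,-0.7],[0,0,-0.6],[0,0,0]],"turn":[[0,0,0],[0,0,0],[0,0,0],[0,0,0],[0,0,0]],"grip":[1,1,1,1,1]}' | egrep 'pos|width|force:'; python3 - <<'E'
from h import *
w=cam('wrist');f=w['frame'];P=cloud(w);hsv=cv2.cvtColor(f,cv2.COLOR_RGB2HSV)
near=np.hypot(P[...,0]-.4415,P[...,1]+.172)<.025
c=near&(hsv[...,2]<45)&(P[...,2]>.125)&(P[...,2]<.15);print('cap',c.sum(),np.median(P[c],0),P[c][:,2].max())
q=near&(P[...,2]>.1);print(P[q].min(0),P[q].max(0))
# scene: marked objects unchanged? screw height from top
b=cam('top');Z=np.load('top_z.npy');d=abs(b['z_map']-Z)>.01;n,l,s,cc=cv2.connectedComponentsWithStats(d.astype(np.uint8));print([(x.tolist(),y.round().tolist()) for x,y in zip(s[1:],cc[1:]) if x[4]>15])
E
```

```text
tool_pos: [0.4432, -0.1724, 0.089]
force: [0.4, 0.1, 0.4]
grip_width: 0.0385
grasp_force: 0.0
force: [0.1, 0.3, -0.3]
grip_width: 0.084
grasp_force: 0.0
tool_pos: [0.4452, -0.173, 0.269]
force: [-0.2, 0.5, -1.3]
grip_width: 0.0872
grasp_force: 0.0
cap 464 [ 0.44176606 -0.17130809  0.13707379] 0.13981487839244977
[ 0.42671251 -0.18439999  0.10071448] [ 0.45985272 -0.1479757   0.37574248]
[([9, 0, 8, 8, 18], [13.0, 4.0]), ([17, 0, 11, 8, 27], [23.0, 3.0]), ([26, 0, 27, 24, 182], [41.0, 12.0]), ([94, 0, 19, 10, 59], [103.0, 4.0]), ([112, 0, 14, 8, 32], [118.0, 4.0]), ([129, 0, 21, 10, 46], [139.0, 4.0]), ([198, 0, 12, 14, 36], [204.0, 6.0]), ([206, 0, 12, 12, 42], [212.0, 5.0]), ([218, 0, 13, 6, 24], [223.0, 2.0]), ([253, 0, 12, 14, 43], [259.0, 6.0]), ([266, 0, 15, 9, 32], [273.0, 4.0]), ([279, 0, 12, 13, 41], [284.0, 6.0]), ([289, 0, 15, 10, 43], [296.0, 4.0]), ([305, 0, 10, 14, 29], [309.0, 8.0]), ([309, 0, 11, 9, 31], [314.0, 4.0]), ([339, 0, 18, 20, 71], [347.0, 10.0]), ([353, 0, 20, 17, 76], [364.0, 9.0]), ([413, 0, 8, 5, 16], [417.0, 1.0]), ([440, 0, 11, 9, 30], [444.0, 3.0]), ([
[... 8030 characters left out ...]
8, 11, 8, 25], [625.0, 162.0]), ([603, 166, 10, 11, 17], [607.0, 172.0]), ([620, 173, 11, 9, 26], [625.0, 177.0]), ([599, 174, 9, 10, 18], [603.0, 178.0]), ([624, 183, 10, 9, 24], [628.0, 187.0]), ([614, 192, 7, 10, 23], [618.0, 196.0]), ([384, 196, 110, 204, 12771], [435.0, 292.0]), ([614, 203, 7, 9, 19], [616.0, 206.0]), ([621, 204, 13, 10, 34], [626.0, 209.0]), ([610, 223, 11, 13, 36], [616.0, 230.0]), ([601, 226, 7, 10, 23], [604.0, 230.0]), ([629, 240, 8, 6, 18], [632.0, 243.0]), ([633, 264, 7, 9, 19], [637.0, 267.0]), ([616, 277, 8, 7, 16], [620.0, 280.0]), ([550, 298, 90, 102, 5337], [605.0, 349.0]), ([332, 370, 37, 30, 559], [349.0, 384.0]), ([313, 380, 17, 20, 224], [321.0, 391.0])]
```

```bash
python3 -c "
from cell import env
print(env.sign_off())"
```

```text
the job is handed in; nothing more can be done
None
```

I drove the brass screw home and snugged it to about 0.2–0.25 N m with a steady push of about 15 N, stood the orange screwdriver back fully down in its beech block, touched nothing else in the scene, and handed the job in; no verdict came back.

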